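Trip test of the carving bench's safety switch

ROBOT

A 6-joint arm with a two-finger parallel gripper is mounted at the origin on the work surface. World frame = base frame: x ahead of the robot, y to its left, z up, the work surface at z = 0. Lengths are in mm, angles in rad, forces in N, time in s.
With the tool pointing down it reaches from about 350 to 975 mm from the base axis. Payload 7.1 kg.
Tool frame: the origin (TCP) lies at the very end of the fingers, on their centre line; the grasp point (between the pads) lies 19 mm behind it (ctrl.pinch_z is the z of the grasp point in the tool frame, in mm); z points along the fingers, y is the direction in which the jaws open and shut (so a half turn about z gives the same grasp; the last joint's range is limited). The gripper opens to 88 mm and grips with 3 to 60 N. Pads are 20 mm wide; open, the fingers measure 115 mm over their backs; the gripper's body (75 mm by 178 mm) begins 61 mm behind the grasp point.
Start: joints at [1.164, 0.423, 1.63, -0, 1.089, -0.019], TCP at [236.313, 578.585, 222.675] pointing down, gripper open.
Joint ranges: [-3, 3], [-0.9, 2.11], [0.09, 2.58], [-1.31, 4.45], [0.11, 2.69], [-2.54, 2.54]. Speed limits (rad/s): [2.39, 2.39, 3.01, 3.14, 3.14, 3.14].

INTERFACE

Orientations are given as a rotation vector (axis times angle).
In Python, from workcell import get_obs, optics, ctrl gives the robot as it stands.
- The arm moves only by the shell command python3 -m jog 'ROWS'. ROWS is a JSON object of lists of equal length, an entry for each row: "delta_rot": the turn, a rotation vector about the tool's x, y, z in rad, a list of three; "translation": the shift along the tool's x, y, z in mm, a list of three; "hand": the opening, from -1 (shut) to 1 (fully open). In form: {"delta_rot": [[rx, ry, rz], ...], "translation": [[x, y, z], ...], "hand": [hand, ...]}. A call has 1 to 5 rows; each row is the pose to reach, as a shift and turn from the pose commanded when the call began, along the tool's axes at that moment; what a row does not reach only later rows make up. A row lasts 1/10 s, in which the tool goes at most 50 mm and 8.59 degrees, less where a joint would pass 70% of its speed; a pose out of reach is approached as far as the arm can. A call with a gripper value outside its range is refused whole. The fingers move at their own pace and stop on an object; the grip force is fixed at half the most. Time passes only in rows, so rows that repeat a pose let the fingers close. It gives the time, the measured TCP pose, the force and the opening at its end, in the units of the state.
- get_obs(): the state, without advancing time (a new reading comes with each control period).
- optics.get_image(name): name is "side" or "top"; returns the picture (400x640x3 uint8, red, green, blue); there is no depth.
- optics.calibration(name): a dict with "intrinsics" (3x3 intrinsics, pixels), "cam_to_world" (4x4, takes a point from camera to world coordinates). Camera axes: x right, y up, looking along -z (the intrinsics and any distortion apply to the point x, -y, -z); pixel columns grow to the right and rows downward; lengths in mm; the calibration is good to about 2 mm. A picture is of the moment at which its call begins. calibration takes no time and is no camera call.
- ctrl.close_job(): hands the job in, once; it reports no verdict.
The state is a dict: "t": time; "qpos": joint angles; "qvel": joint speeds; "joint_torque": joint torques, N m; "ee_pos": TCP position; "orientation": TCP orientation; "ft_force": force on the tool from outside, world axes, zero at the start; "moment": the same for the moment, N m; "width": finger opening in mm.
Only numpy, scipy, OpenCV 4.12 (cv2) and the standard library are available. Lean on these libraries where they do the work, as an engineer would, in place of code of your own. Each camera call takes 0.05 s, during which the arm holds its last target. There are 200 camera calls.

TASK

Do the safety-switch test on the carving bench: press the blue test button until the red-handled lever drops, then lift the lever fully back up so that it stays up by itself. Then put the orange cover plate, right way up, over the button, with both pins through its holes and lying flat on its two supports. Leave the tools, cups and the carving where they are.

Things in the scene. Friction and masses are not known exactly. Their poses are not given: they have to be found in the camera images.
- housing: Grey switch box fixed to the bench, 160 x 250 x 70 mm (x, y, z). Origin: centre of its underside, on the bench. Its front (-x, three round sockets) faces the robot, turned by up to 0.35 rad; y to its left, z up. On its flat top, at the left (+y): the lever; at the right (-y): the blue button between two steel cover pins.
- test_button (a joint): Travel of the blue test button, m: 0 out, 0.010 fully in, pressed straight down. Sprung: about 1.2 N at first, 4 to 6 N near the bottom. The first 3 mm are free; at about 6 mm the lever goes over its dead centre and then falls by itself (under 1 s). The button springs back.
- button_top (a point): Centre of the top face of the blue round button, 36 mm across, which stands 14 mm above the box's top. The two pin supports stand 45 mm either side of it along the box's x.
- lever (a joint): Lever angle, rad: 0 raised (leaning 0.21 back past upright, to the box's +x, on its stop, held by its own weight), 1.15 dropped (leaning 0.94 from upright towards the box's front, -x). Dead centre at 0.21: let go beyond it, it falls down again; below it, it settles on the stop. Turns about the box's y; no latch, under 2 N at the handle lifts it.
- lever_grip (a point): Centre of the lever's red round crossbar, 18 mm thick, 64 mm long along the box's y, 100 mm from the hinge, on a flat steel arm (12 mm wide, 8 mm thick). About 153 mm above the bench when raised, 114 mm when dropped, then over the box's front half with free space under and before it.
- lever_hinge (a point): Point on the lever's hinge axis, in the lever's middle plane, inside the box 55 mm above the bench; does not move. Axes as the box's.
- cover: Loose orange cover plate, 124 x 80 x 6 mm (x, y, z), about 0.13 kg, lying flat on the bench, right way up. Origin: centre of its underside; z up. Two 13 mm through holes on its x axis, 45 mm either side of the centre. Black grip rib in its middle, 50 mm long (x), 14 mm wide (y), 6 to 36 mm above the underside. A half turn makes no difference.
- seat (a point): Where the centre of the cover's underside belongs on the box: midway between the two round supports (18 mm across), level with their tops, 20 mm above the box's top, 6 mm above the button. The cover's x must lie along this x (the box's). From each support rises a pin 8 mm thick, 14 mm tall, its last 6 mm tapering to 3 mm.
- chisel_a: Wood-carving chisel lying on the bench, about 230 mm long, 20 mm high. Origin under its handle's front part, x along it towards the blade. To be left alone.
- chisel_b: Second chisel, same kind and size. To be left alone.
- chisel_c: Third chisel, same kind and size, on the robot's side. To be left alone.
- mallet: Wooden mallet lying at the left, 240 mm long along its x, head 70 x 115 x 70 mm at its +x end. To be left alone.
- ink_pot: Small round black pot, 68 mm across, 45 mm high, standing near the cover plate. Origin: centre of its underside. To be left alone.
- paper_cup: White cup, 76 mm across, 88 mm high, standing at the right. Origin: centre of its underside. To be left alone.
- carving: Pale wood block with a carved flower, 200 x 140 x 46 mm, lying at the right. Origin: centre of its underside. To be left alone.
Not all that is in view belongs to the job. There is more than one size of the cover; the one meant has the size given above.

How it is judged:
By the outcome, as a careful person would: the job done as asked, in the order asked, and still so for the second after the job is handed in, with the robot touching nothing.
It also fails if it takes over 69 s, if anything falls off the work surface, if the arm or the gripper's body presses on something with over 40 N, if the wrist force passes 120 N, or if a joint passes its speed limit or range.

## Working session

There is one attempt and no reset: what is moved stays moved. The work goes in short steps, Python scripts to look and compute and a shell command to move; the robot and the scene stay as the last step left them, time stands still between calls to the robot, and variables do not carry over. Pictures are saved under pics/ and viewed, about 8 in all and at most 12, crops included, and the job is handed in when it is done.

```bash
mkdir -p pics; ls; python3 - <<'E'
from workcell import get_obs, optics, ctrl
import cv2
for n in("top","side"):
    cv2.imwrite(f"pics/{n}0.png",optics.get_image(n)[:,:,::-1]); c=optics.calibration(n); print(n,c["intrinsics"],c["cam_to_world"],c.keys())
print(get_obs())
E
```

```text
pics
top [[428.39850342   0.         317.72190086]
 [  0.         428.39850342 193.86475785]
 [  0.           0.           1.        ]] [[-1.66316495e-02  9.96236446e-01 -8.50666288e-02  4.53359129e+02]
 [-9.99860339e-01 -1.64317412e-02  3.04969508e-03  9.88408487e+00]
 [ 1.64042456e-03  8.51054698e-02  9.96370598e-01  1.60289121e+03]
 [ 0.00000000e+00  0.00000000e+00  0.00000000e+00  1.00000000e+00]] dict_keys(['intrinsics', 'cam_to_world'])
side [[476.06770535   0.         318.62197254]
 [  0.         476.06770535 204.22341654]
 [  0.           0.           1.        ]] [[ 8.80003873e-01  2.90694611e-01 -3.75619258e-01  1.68464024e+01]
 [-4.74644003e-01  5.67362862e-01 -6.72913407e-01 -1.01290413e+03]
 [ 1.75001157e-02  7.70451833e-01  6.37257969e-01  1.11215748e+03]
 [ 0.00000000e+00  0.00000000e+00  0.00000000e+00  1.00000000e+00]] dict_keys(['intrinsics', 'cam_to_world'])
{'t': 0.1, 'qpos': array([ 1.16400360e+00,  4.23776605e-01,  1.63064501e+00, -7.09704230e-06,
        1.08862237e+00, -1.89901677e-02]), 'qvel': array([-0.00131152, -0.00078369, -0.00025024,  0.00053089, -0.000341  ,
        0.00070115]), 'joint_torque': array([ 1.61951548e-04, -5.45609665e+01, -2.74322838e+01,  6.45243097e-02,
        1.87959289e-02, -3.80463644e-05]), 'ee_pos': array([236.10805662, 578.11008834, 221.95948779]), 'orientation': array([-6.05285708e-01, -3.08242447e+00,  2.23015290e-03]), 'ft_force': array([-0.52669569, -0.84708953,  0.09142098]), 'moment': array([-0.00757576, -0.003008  , -0.05192351]), 'width': 88.12321676335611}
```

View pics/top0.png

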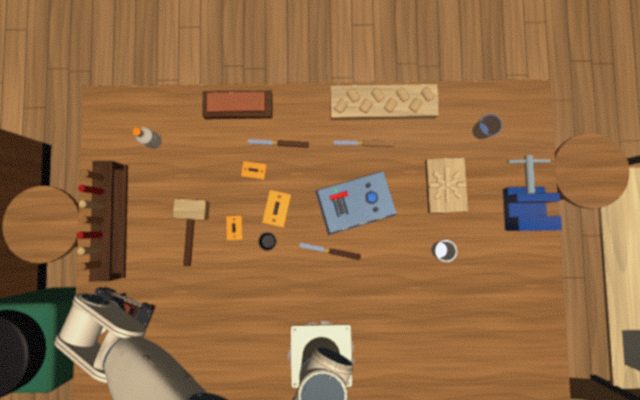

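View pics/side0.png

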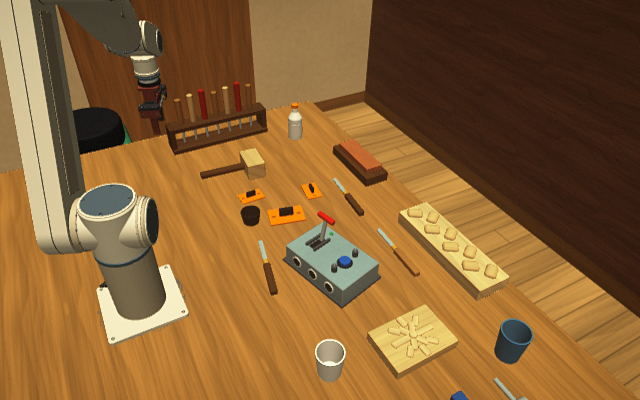

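The top view shows the housing at about (357,202), the button at (372,197), the red bar at (339,195), and the largest orange plate at (277,208). In the side view the button is at (344,262), the bar at (326,217), and the cover at (286,214). Next I'll segment these and check the numbers in zoomed crops.

```bash
cat > h.py <<'E'
import numpy as np, cv2
from workcell import get_obs, optics, ctrl
from scipy.spatial.transform import Rotation as R
def cam(n):
    c=optics.calibration(n); return c["intrinsics"],c["cam_to_world"]
def ray(n,uv):
    K,T=cam(n); d=np.linalg.inv(K)@[uv[0],uv[1],1]; d=T[:3,:3]@(d*[1,-1,-1]); return T[:3,3],d/np.linalg.norm(d)
def onz(n,uv,z):
    o,d=ray(n,uv); return o+d*(z-o[2])/d[2]
def proj(n,p):
    K,T=cam(n); q=T[:3,:3].T@(np.asarray(p,float)-T[:3,3])*[1,-1,-1]; q=K@q; return q[:2]/q[2]
def tri(uvt,uvs):
    A=[];b=[]
    for n,uv in(("top",uvt),("side",uvs)):
        o,d=ray(n,uv); P=np.eye(3)-np.outer(d,d); A.append(P); b.append(P@o)
    return np.linalg.lstsq(np.vstack(A),np.hstack(b),rcond=None)[0]
def tool(p_goal,yaw_axis=None):
    """shift in tool axes to bring TCP to p_goal; turn about tool z so tool y is along yaw_axis (rad)"""
    o=get_obs(); Rt=R.from_rotvec(o["orientation"]).as_matrix()
    return Rt.T@(np.asarray(p_goal)-o["ee_pos"])
def blobs(im,lo,hi,box,mn=6):
    h=cv2.cvtColor(im,cv2.COLOR_RGB2HSV); m=cv2.inRange(h,lo,hi); k=np.zeros_like(m); x0,y0,x1,y1=box; k[y0:y1,x0:x1]=255
    m&=k; n,l,s,c=cv2.connectedComponentsWithStats(m)
    return [(c[i].round(2),s[i,4],cv2.minAreaRect(np.argwhere(l==i)[:,::-1].astype(np.float32))) for i in range(1,n) if s[i,4]>=mn]
E
python3 - <<'E'
from h import *
t=cv2.imread("pics/top0.png")[:,:,::-1]; s=cv2.imread("pics/side0.png")[:,:,::-1]
for n,im,bx in(("top",t,(210,130,420,250)),("side",s,(220,160,400,310))):
    for nm,lo,hi in(("orange",(10,190,180),(24,255,255)),("blue",(105,150,60),(125,255,255)),("red",(0,180,100),(5,255,255)),("grey",(85,30,60),(115,140,255))):
        for c,a,r in blobs(im,lo,hi,bx,8): print(n,nm,c,a,np.round(r[0],1),np.round(r[1],1),round(r[2],1))
a=cv2.resize(t[160:255,230:410],None,fx=4.4,fy=4.4,interpolation=cv2.INTER_CUBIC); cv2.imwrite("pics/topc.png",a[:,:,::-1])
a=cv2.resize(s[190:310,250:400],None,fx=5,fy=5,interpolation=cv2.INTER_CUBIC); cv2.imwrite("pics/sidec.png",a[:,:,::-1])
E
```

```text
top orange [253.26 169.95] 311 [253.3 169.8] [23.3 15. ] 7.1
top orange [274.93 207.  ] 436 [275.7 208.1] [20.9 32.3] 14.0
top orange [234.   227.48] 314 [233.5 227.5] [23. 15.] 90.0
top orange [282.4  221.27] 15 [282.5 222. ] [6. 3.] 90.0
top blue [371.37 196.82] 60 [371. 197.] [8. 8.] 90.0
top red [338.38 195.48] 52 [338.5 195.5] [ 3.2 15.8] 71.6
top grey [265.42 142.08] 12 [265. 142.] [10.  1.] 5.7
top grey [357.19 202.21] 2579 [355.8 202. ] [43.8 68.9] 73.9
top grey [311.6 246.7] 40 [311.5 246.7] [21.6  1.8] 11.9
side orange [369.16 163.32] 77 [368. 164.] [22.  8.] -0.0
side orange [311.33 190.62] 215 [311.4 190.3] [20.6 14.8] 63.4
side orange [250.32 196.43] 211 [250.6 195.8] [12.  25.9] 71.6
side orange [345.11 191.89] 9 [345.5 192. ] [3. 2.] 0.0
side orange [285.61 215.67] 466 [286.  214.8] [17.8 36.8] 80.5
side orange [393.77 246.46] 13 [393.7 246.4] [3.1 3.6] 63.4
side orange [260.25 254.5 ] 8 [260.2 254.4] [7.3 0.7] 76.0
side orange [265.44 260.56] 16 [265.  260.5] [3. 4.] 90.0
side blue [344.5 260. ] 80 [344.5 260. ] [9.2 9.2] 45.0
side red [326.05 217.65] 95 [325.8 217.5] [19.1  5. ] 33.7
side grey [344.18 264.76] 17 [344.4 264.8] [9.1 2.5] 6.3
```

View pics/topc.png

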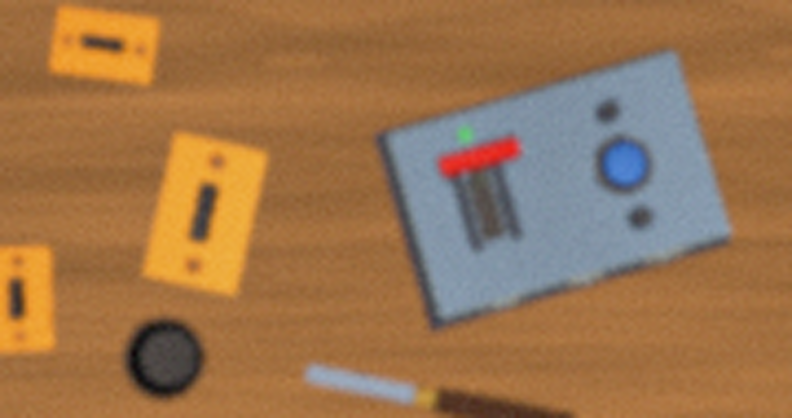

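View pics/sidec.png

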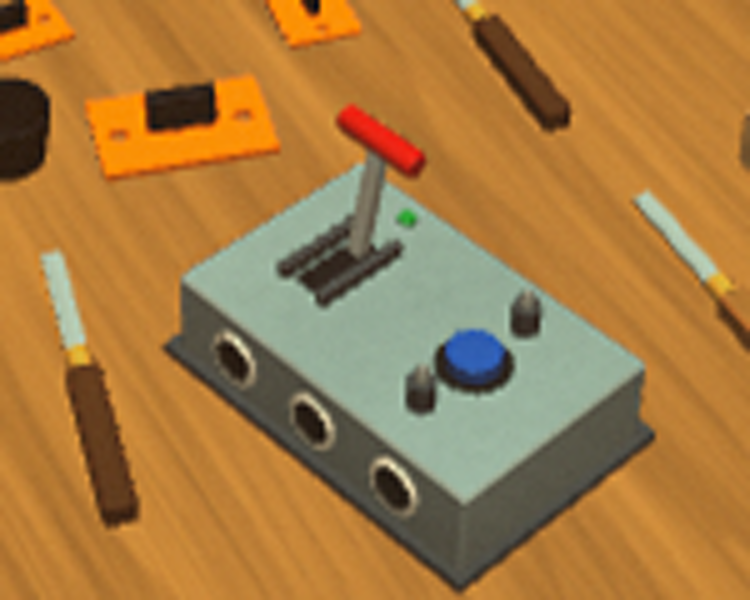

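The crops show the top-view box corners at (380,133), (677,52), (732,240) and (438,320), the button at (625,164), and the supports at (607,111) and (640,217). The big cover's holes are at (217,161) and (193,265). The green lamp is next to the raised lever. I'll fit the poses from these.

```bash
cat > fit.py <<'E'
from h import *
from scipy.optimize import least_squares
def T(x,y): return ("top",((x+.5)/4.4-.5+230,(y+.5)/4.4-.5+160))
def S(x,y): return ("side",((x+.5)/5-.5+250,(y+.5)/5-.5+190))
# corner (box frame): top view image up=+x left=+y
obs=[]
C={"FL":(-80,125,70),"BL":(80,125,70),"BR":(80,-125,70),"FR":(-80,-125,70)}
for k,v in(("BL",T(380,133)),("BR",T(677,52)),("FR",T(731,238)),("FL",T(438,316)),("BL",S(365,165)),("BR",S(643,368)),("FR",S(463,500)),("FL",S(182,275))): obs.append((lambda p,c=C[k]:c,v,k))
for dx,dz,v,k in((0,84,T(625,164),"btn"),(0,84,S(475,350),"btn"),(45,97,T(607,111),"pinB"),(-45,97,T(640,217),"pinF"),(45,104,S(527,291),"pinB"),(-45,104,S(422,366),"pinF")): obs.append((lambda p,dx=dx,dz=dz:(p[3]+dx,p[4],dz),v,k))
for v in(T(480,157),S(381,139)): obs.append((lambda p:(p[5],p[6],153),v,"bar"))
def w(p,c):
    a=p[2]; return np.array([p[0]+c[0]*np.cos(a)-c[1]*np.sin(a),p[1]+c[0]*np.sin(a)+c[1]*np.cos(a),c[2]])
def f(p): return np.concatenate([proj(v[0],w(p,fn(p)))-v[1] for fn,v,k in obs])
r=least_squares(f,[440,-80,-.2,0,-60,20,60],loss="soft_l1",x_scale=[100,100,.1,50,50,50,50])
P=r.x
# cover
cob=[]
for c,v in(((62,40,6),T(176,132)),((62,-40,6),T(268,152)),((-62,-40,6),T(238,295)),((-62,40,6),T(143,275)),((45,0,6),T(217,161)),((-45,0,6),T(193,265)),((0,0,36),T(204,212)),
 ((45,0,6),S(244,114)),((-45,0,6),S(119,134)),((62,40,6),S(87,101)),):
    cob.append((c,v))
cob=[c for c in cob if not(c[1][0]=="side" and c[0]==(62,40,6))]
fc=lambda p:np.concatenate([proj(v[0],w(p,c))-v[1] for c,v in cob])
rc=least_squares(fc,[430,100,-.2],loss="soft_l1",x_scale=[100,100,.1])
if __name__=="__main__":
    print("box",P.round(3)); 
    for (fn,v,k),e in zip(obs,f(P).reshape(-1,2)): print(k,v[0],e.round(2))
    print("button",w(P,(P[3],P[4],84)).round(1),"bar",w(P,(P[5],P[6],153)).round(1))
    print("cover",rc.x.round(3)); print(fc(rc.x).reshape(-1,2).round(2))
    o=get_obs(); print(R.from_rotvec(o["orientation"]).as_matrix().round(3))
E
python3 fit.py
```

```text
box [ 5.54722e+02 -1.34542e+02  2.54000e-01  2.56000e-01 -5.48220e+01
  3.34570e+01  6.23230e+01]
BL top [ 1.29 -0.53]
BR top [ 0.54 -0.57]
FR top [ 0.8  -0.12]
FL top [0.12 0.94]
BL side [-0.44 -1.75]
BR side [ 0.96 -1.13]
FR side [-0.67  0.16]
FL side [-1.22 -1.03]
btn top [0.32 0.08]
btn side [-0.48 -0.51]
pinB top [ 1.34 -0.38]
pinF top [0.94 0.04]
pinB side [ 0.01 -0.63]
pinF side [-0.44 -0.98]
bar top [ 0.02 -0.1 ]
bar side [-0.09  0.03]
button [ 568.8 -187.5   84. ] bar [571.4 -65.8 153. ]
cover [ 5.39064e+02  1.59578e+02 -2.28000e-01]
[[ 0.07  0.04]
 [ 0.03 -0.04]
 [-0.32 -0.04]
 [ 0.27 -0.01]
 [ 0.2   0.11]
 [ 0.4   0.04]
 [-0.24 -0.15]
 [-0.2  -0.27]
 [-0.03 -0.22]]
[[-0.926  0.378 -0.001]
 [ 0.378  0.926 -0.001]
 [ 0.    -0.001 -1.   ]]
```

Fit residuals are about 1 px (3.5 mm/px), and the sizes and heights agree. I'll press with the fingers shut and the jaws along the box's x. First I move above the button.

```bash
Z='[0,0,0]'
python3 -m jog '{"delta_rot":[[0,0,0],[0,0,0],[0,0,0],[0,0,0],[0,0,0]],"translation":[[-35,-34,0],[-70,-68,0],[-105,-102,0],[-140,-136,0],[-175,-170,0]],"hand":[-1,-1,-1,-1,-1]}'
python3 -m jog '{"delta_rot":[[0,0,0],[0,0,0],[0,0,0],[0,0,0],[0,0,0]],"translation":[[-35,-34,0],[-70,-68,0],[-105,-102,0],[-140,-136,0],[-175,-170,0]],"hand":[-1,-1,-1,-1,-1]}'
python3 -m jog '{"delta_rot":[[0,0,0],[0,0,0],[0,0,0],[0,0,0],[0,0,0]],"translation":[[-35,-34,0],[-70,-68,0],[-105,-102,0],[-140,-136,0],[-175,-170,0]],"hand":[-1,-1,-1,-1,-1]}'
python3 -m jog '{"delta_rot":[[0,0,0.13],[0,0,0.26],[0,0,0.39],[0,0,0.52],[0,0,0.65]],"translation":[[-35,-34,0],[-73,-73,0],[-73,-73,20],[-73,-73,40],[-73,-73,60]],"hand":[-1,-1,-1,-1,-1]}'
python3 -m jog '{"delta_rot":[[0,0,0.13],[0,0,0.26],[0,0,0.28],[0,0,0.28]],"translation":[[0,0,0],[0,0,10],[0,0,20],[0,0,20]],"hand":[-1,-1,-1,-1]}'
cat > st.py <<'E'
import sys
from fit import *
q=sys.argv[1:]; o=get_obs(); M=R.from_rotvec(o["orientation"]).as_matrix()
a=P[2]; B=np.array([[np.cos(a),-np.sin(a),0],[np.sin(a),np.cos(a),0],[0,0,1]])
print("t",o["t"],"box-frame tcp",(B.T@(o["ee_pos"]-[P[0],P[1],0])).round(1),"F",o["ft_force"].round(1),"w",round(o["width"],1),"q",o["qpos"].round(2))
print("tool x,y in box frame (deg)",[round(float(np.degrees(np.arctan2(*(B.T@M[:,i])[[1,0]]))),1) for i in(0,1)],"tilt",M[:,2].round(3))
if q:
    g=np.array(eval(q[0]),float); print("to go, tool axes",(M.T@(B@g+[P[0],P[1],0]-o["ee_pos"])).round(1))
E
python3 st.py "(P[3],P[4],110)"
python3 - <<'E'
from h import *
a=optics.get_image("top")[130:250,260:420]; b=optics.get_image("side")[180:300,270:430]
cv2.imwrite("pics/p1.png",np.hstack([cv2.resize(i,None,fx=2.5,fy=2.5,interpolation=cv2.INTER_CUBIC) for i in(a,b)])[:,:,::-1])
E
```

```text
t: 0.6
ee_pos: [334.2, 353.1, 222.5]
orientation: [-0.604, -3.083, 0.001]
ft_force: [0.3, -0.1, -0.2]
width: 51.3
t: 1.1
ee_pos: [432.1, 129.5, 222.7]
orientation: [0.605, 3.083, 0.0]
ft_force: [0.5, 0.8, -0.2]
width: 11.4
t: 1.6
ee_pos: [529.7, -94.2, 222.5]
orientation: [-0.606, -3.082, -0.0]
ft_force: [2.2, 0.4, 0.0]
width: 0.0
t: 2.1
ee_pos: [569.2, -187.9, 161.5]
orientation: [-1.567, -2.722, 0.0]
ft_force: [-0.0, 0.3, 0.1]
width: -0.0
t: 2.5
ee_pos: [568.3, -186.8, 141.0]
orientation: [-1.918, -2.484, 0.002]
ft_force: [0.2, 0.2, -1.1]
width: 0.3
t 2.5 box-frame tcp [-1.00e-01 -5.40e+01  1.41e+02] F [ 0.2  0.2 -1.1] w 0.3 q [-0.34  0.49  1.74 -0.    0.91 -0.59]
tool x,y in box frame (deg) [90.1, 0.1] tilt [-0.003  0.001 -1.   ]
to go, tool axes [-0.8  0.4 31. ]
```

View pics/p1.png

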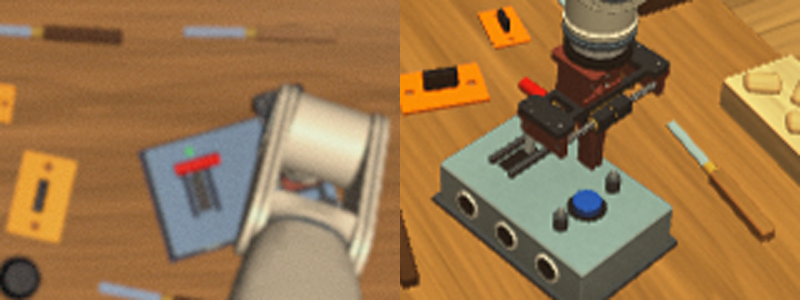

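The side crop shows the shut fingertips directly above the button at (590,165), with the lever still up. I'll press in small steps.

```bash
python3 -c "
from h import *;print(proj('side',get_obs()['ee_pos']))"
python3 -m jog '{"delta_rot":[[0,0,0],[0,0,0],[0,0,0],[0,0,0],[0,0,0]],"translation":[[-1,0,25],[-1,0,48],[-1,0,53],[-1,0,55],[-1,0,57]],"hand":[-1,-1,-1,-1,-1]}'
python3 -m jog '{"delta_rot":[[0,0,0],[0,0,0],[0,0,0],[0,0,0],[0,0,0]],"translation":[[0,0,1],[0,0,2],[0,0,3],[0,0,4],[0,0,5]],"hand":[-1,-1,-1,-1,-1]}'
```

```text
[345.23083837 244.92769116]
t: 3.1
ee_pos: [570.5, -188.5, 86.6]
orientation: [1.922, 2.483, 0.001]
ft_force: [-0.1, 0.0, 0.4]
width: 0.3
t: 3.6
ee_pos: [570.2, -188.4, 81.1]
orientation: [1.923, 2.483, 0.001]
ft_force: [0.7, 0.1, 4.2]
width: 0.7
```

```bash

python3 -m jog '{"delta_rot":[[0,0,0],[0,0,0],[0,0,0],[0,0,0],[0,0,0]],"translation":[[0,0,1],[0,0,2],[0,0,3],[0,0,4],[0,0,4]],"hand":[-1,-1,-1,-1,-1]}'
python3 - <<'E'
from h import *
a=optics.get_image("top"); b=optics.get_image("side")
print([(c,n) for c,n,_ in blobs(a,(0,180,100),(5,255,255),(300,160,400,250))],[(c,n) for c,n,_ in blobs(b,(0,180,100),(5,255,255),(270,180,360,280))])
E
```

```text
t: 4.1
ee_pos: [570.2, -188.4, 76.7]
orientation: [1.923, 2.483, 0.0]
ft_force: [3.3, -0.8, 3.6]
width: 0.8
[(array([341.67, 207.61]), np.int32(64))] [(array([314.57, 225.35]), np.int32(100))]
```

The lever is falling, so I'll lift off and measure the bar.

```bash

python3 -m jog '{"delta_rot":[[0,0,0],[0,0,0],[0,0,0],[0,0,0],[0,0,0]],"translation":[[0,0,0],[0,0,-20],[0,0,-50],[0,0,-84],[0,0,-84]],"hand":[-1,-1,-1,-1,-1]}'
python3 - <<'E'
from fit import *
a=optics.get_image("top"); b=optics.get_image("side")
x=blobs(a,(0,180,100),(5,255,255),(300,160,400,250)); y=blobs(b,(0,180,100),(5,255,255),(260,180,360,290))
print(x,y,proj("top",w(P,(-68,P[6],114))),proj("side",w(P,(-68,P[6],114))))
p=tri(x[0][0],y[0][0]); c,s=np.cos(P[2]),np.sin(P[2]); d=p[:2]-P[:2]; print(p,"box",c*d[0]+s*d[1],-s*d[0]+c*d[1])
E
python3 st.py "(-110,P[6],160)"
```

```text
t: 4.7
ee_pos: [571.1, -188.7, 164.2]
orientation: [1.921, 2.481, 0.002]
ft_force: [0.1, -0.4, 0.2]
width: 0.7
[(array([346.69, 224.27]), np.int32(51), ((346.79412841796875, 224.1764678955078), (3.152963161468506, 16.492422103881836), 75.96376037597656))] [(array([301.35, 242.48]), np.int32(100), ((301.1200256347656, 242.3400115966797), (19.40000343322754, 5.200000762939453), 36.869895935058594))] [346.10968725 224.21981125] [300.85919098 242.07259081]
[473.36327334 -93.49772005 114.07044532] box -68.41080435082486 60.19833625488763
t 4.8 box-frame tcp [  0.3 -55.3 160.5] F [-0.   0.7 -0.4] w 0.7 q [-0.34  0.46  1.73 -0.    0.95 -0.59]
tool x,y in box frame (deg) [89.9, -0.1] tilt [-0.001  0.    -1.   ]
to go, tool axes [ 117.4 -110.5    0.7]
```

The bar is at box (-68,60,114), exactly where "dropped" should put it. I'll go in front of it and down.

```bash

python3 -m jog '{"delta_rot":[[0,0,0],[0,0,0],[0,0,0],[0,0,0],[0,0,0]],"translation":[[0,-48,0],[0,-90,0],[38,-111,0],[85,-111,0],[116,-111,0]],"hand":[-1,-1,-1,-1,-1]}'
python3 -m jog '{"delta_rot":[[0,0,0],[0,0,0],[0,0,0],[0,0,0]],"translation":[[0,0,30],[0,0,60],[0,8,60],[0,12,60]],"hand":[-1,-1,-1,-1]}'
python3 st.py "(-91,60,100)"
```

```text
t: 5.3
ee_pos: [429.3, -101.9, 158.8]
orientation: [-1.922, -2.478, 0.003]
ft_force: [0.0, 0.1, 0.1]
width: 0.7
t: 5.7
ee_pos: [444.4, -100.4, 99.9]
orientation: [-1.922, -2.481, 0.002]
ft_force: [-0.3, -0.4, 1.1]
width: -0.1
t 5.7 box-frame tcp [-98.2  60.8  99.9] F [-0.3 -0.4  1.1] w -0.1 q [-0.25  0.38  2.08  0.    0.69 -0.5 ]
tool x,y in box frame (deg) [89.9, -0.1] tilt [-0.003  0.001 -1.   ]
to go, tool axes [-0.8  7.2 -0.2]
```

```bash

python3 -m jog '{"delta_rot":[[0,0,0],[0,0,0],[0,0,0],[0,0,0],[0,0,0]],"translation":[[0,8,0],[0,20,-13],[0,36,-25],[0,51,-32],[0,66,-38]],"hand":[-1,-1,-1,-1,-1]}'
python3 -m jog '{"delta_rot":[[0,0,0],[0,0,0],[0,0,0],[0,0,0],[0,0,0]],"translation":[[0,8,-1],[0,16,-2],[0,22,-2],[0,28,-2],[0,33,-2]],"hand":[-1,-1,-1,-1,-1]}'
cat > bar.py <<'E'
from fit import *
a=optics.get_image("top"); b=optics.get_image("side")
x=blobs(a,(0,180,100),(5,255,255),(300,160,400,250)); y=blobs(b,(0,180,100),(5,255,255),(260,180,360,290))
print([i[:2] for i in x],[i[:2] for i in y],"up at",proj("top",w(P,(33.4,P[6],153))),proj("side",w(P,(33.4,P[6],153))))
cv2.imwrite("pics/bar.png",np.hstack([cv2.resize(i,None,fx=2.5,fy=2.5,interpolation=cv2.INTER_CUBIC) for i in(a[130:250,260:420],b[180:300,270:430])])[:,:,::-1])
E
python3 bar.py; python3 st.py
```

```text
t: 6.2
ee_pos: [510.4, -84.2, 140.6]
orientation: [1.922, 2.482, 0.002]
ft_force: [-0.6, 0.3, -0.3]
width: 0.6
t: 6.7
ee_pos: [540.8, -75.8, 140.4]
orientation: [-1.923, -2.483, 0.0]
ft_force: [-0.9, 0.4, -0.1]
width: 0.4
[] [(array([327.44, 220.94]), np.int32(50))] up at [338.73163951 195.21641577] [325.70107697 217.44154849]
t 6.8 box-frame tcp [  1.6  60.2 140.5] F [ 0.4  0.3 -0.1] w 0.2 q [-0.16  0.42  1.86  0.    0.86 -0.41]
tool x,y in box frame (deg) [89.9, -0.1] tilt [ 0.  0. -1.]
```

```bash

python3 -m jog '{"delta_rot":[[0,0,0],[0,0,0],[0,0,0]],"translation":[[0,2,0],[0,4,0],[0,5,0]],"hand":[-1,-1,-1]}'
python3 -m jog '{"delta_rot":[[0,0,0],[0,0,0],[0,0,0],[0,0,0],[0,0,0]],"translation":[[0,-5,0],[0,-20,0],[0,-60,0],[0,-100,0],[0,-130,-20]],"hand":[-1,-1,-1,-1,-1]}'
python3 bar.py; python3 st.py
```

```text
t: 7.1
ee_pos: [545.6, -74.7, 140.7]
orientation: [1.924, 2.484, 0.0]
ft_force: [-0.1, 0.7, 0.5]
width: 0.5
t: 7.6
ee_pos: [415.2, -106.8, 158.9]
orientation: [-1.92, -2.48, 0.004]
ft_force: [0.2, -0.4, 0.5]
width: 0.3
[(array([338.42, 195.45]), np.int32(55))] [(array([325.97, 217.62]), np.int32(96))] up at [338.73163951 195.21641577] [325.70107697 217.44154849]
t 7.7 box-frame tcp [-127.3   61.   161.6] F [ 0.8 -0.7  0.3] w 0.6 q [-0.28  0.23  2.09 -0.    0.82 -0.53]
tool x,y in box frame (deg) [89.8, -0.2] tilt [-0.001  0.    -1.   ]
```

View pics/bar.png

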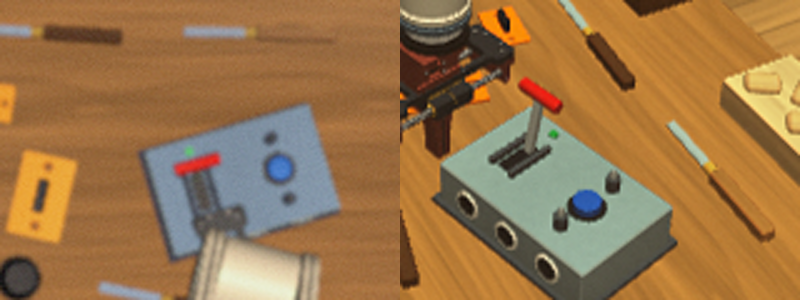

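The lever is back up: the bar blob matches its first position to within 0.1 px with nothing touching it. Next is the cover.

```bash

python3 -m jog '{"delta_rot":[[0,0,0],[0,0,0],[0,0,0],[0,0,0],[0,0,0]],"translation":[[0,0,-40],[30,25,-40],[67,56,-40],[104,87,-40],[141,118,-40]],"hand":[0,0,0,0,0]}'
python3 -m jog '{"delta_rot":[[0,0,-0.12],[0,0,-0.24],[0,0,-0.36],[0,0,-0.48],[0,0,-0.60]],"translation":[[37,30,0],[74,60,0],[86,69,0],[86,69,40],[86,69,70]],"hand":[0,0,0,0,0]}'
python3 -m jog '{"delta_rot":[[0,0,-0.12],[0,0,-0.24],[0,0,-0.36],[0,0,-0.485],[0,0,-0.485]],"translation":[[0,0,20],[0,0,40],[0,0,60],[0,0,60],[0,0,60]],"hand":[0,0,0,0,0]}'
cat > st2.py <<'E'
from fit import *
o=get_obs(); M=R.from_rotvec(o["orientation"]).as_matrix(); g=np.array([rc.x[0],rc.x[1],12])
print(o["t"],o["ee_pos"].round(1),o["width"],"togo",(M.T@(g-o["ee_pos"])).round(1),"yaw err deg",np.degrees(np.arctan2(M[1,1],M[0,1])-rc.x[2])-90,"q",o["qpos"].round(2))
E
python3 st2.py
python3 - <<'E'
from h import *
print(proj("side",get_obs()["ee_pos"]))
a=optics.get_image("top")[150:250,200:330]; b=optics.get_image("side")[150:250,230:360]
cv2.imwrite("pics/c1.png",np.hstack([cv2.resize(i,None,fx=3,fy=3,interpolation=cv2.INTER_CUBIC) for i in(a,b)])[:,:,::-1])
E
```

```text
t: 8.2
ee_pos: [499.7, 60.7, 200.9]
orientation: [1.923, 2.483, 0.001]
ft_force: [1.1, -0.8, -0.1]
width: 36.7
t: 8.7
ee_pos: [544.4, 160.7, 129.5]
orientation: [1.093, 2.944, 0.001]
ft_force: [-0.7, -0.1, -0.3]
width: 43.9
t: 9.2
ee_pos: [543.7, 159.5, 69.7]
orientation: [-0.363, -3.119, 0.001]
ft_force: [0.3, 0.2, 0.3]
width: 43.8
9.2 [543.7 159.5  69.7] 43.76104909821562 togo [ 4.4 -0.9 57.7] yaw err deg -0.22057007392035644 q [ 0.26  0.56  1.85  0.    0.74 -1.07]
[286.58834119 199.8574677 ]
```

View pics/c1.png

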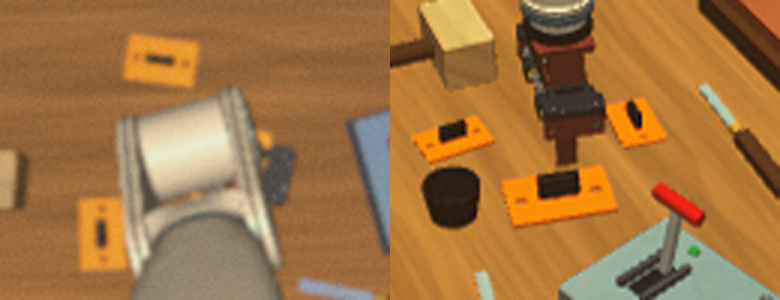

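The side crop shows the open fingers above the rib at (560,185), clear of the ink pot at (452,195). I'll descend and grip.

```bash

python3 -m jog '{"delta_rot":[[0,0,0],[0,0,0],[0,0,0],[0,0,0],[0,0,0]],"translation":[[4,-1,20],[4,-1,40],[4,-1,52],[4,-1,58],[4,-1,58]],"hand":[0,0,0,0,0]}'
python3 -m jog '{"delta_rot":[[0,0,0],[0,0,0],[0,0,0],[0,0,0],[0,0,0]],"translation":[[0,0,0],[0,0,0],[0,0,0],[0,0,0],[0,0,0]],"hand":[-1,-1,-1,-1,-1]}'
python3 -m jog '{"delta_rot":[[0,0,0],[0,0,0],[0,0,0],[0,0,0]],"translation":[[0,0,0],[0,0,0],[0,0,0],[0,0,0]],"hand":[-1,-1,-1,-1]}'
python3 st2.py
```

```text
t: 9.8
ee_pos: [539.6, 159.3, 12.3]
orientation: [-0.366, -3.12, 0.0]
ft_force: [-0.1, -0.0, 0.2]
width: 43.9
t: 10.3
ee_pos: [539.9, 159.2, 13.1]
orientation: [0.365, 3.12, 0.0]
ft_force: [-0.3, -1.6, 5.1]
width: 13.5
t: 10.7
ee_pos: [539.9, 159.2, 13.1]
orientation: [0.365, 3.12, 0.0]
ft_force: [-1.0, -1.7, 6.0]
width: 13.8
10.7 [539.9 159.2  13.1] 13.78683923003307 togo [0.9 0.1 1.1] yaw err deg -0.28941018370639426 q [ 0.27  0.65  1.86 -0.    0.63 -1.07]
```

```bash

python3 -m jog '{"delta_rot":[[0,0,0],[0,0,0],[0,0,0],[0,0,0],[0,0,0]],"translation":[[0,0,-30],[0,0,-70],[0,0,-110],[0,0,-150],[0,0,-200]],"hand":[-1,-1,-1,-1,-1]}'
python3 -m jog '{"delta_rot":[[0,0,0],[0,0,0],[0,0,0],[0,0,0],[0,0,0]],"translation":[[-12,-38,0],[-25,-76,0],[-37,-114,0],[-50,-152,0],[-62,-190,0]],"hand":[-1,-1,-1,-1,-1]}'
python3 -m jog '{"delta_rot":[[0,0,-0.12],[0,0,-0.24],[0,0,-0.36],[0,0,-0.48],[0,0,-0.487]],"translation":[[-12,-38,0],[-25,-76,0],[-37,-114,0],[-46,-141,0],[-46,-141,0]],"hand":[-1,-1,-1,-1,-1]}'
python3 -m jog '{"delta_rot":[[0,0,0],[0,0,0],[0,0,0]],"translation":[[0,0,30],[0,0,60],[0,0,60]],"hand":[-1,-1,-1]}'
python3 st.py "(P[3],P[4],102.5)"
python3 - <<'E'
from h import *
a=optics.get_image("top"); b=optics.get_image("side"); cv2.imwrite("pics/h_top.png",a[:,:,::-1]); cv2.imwrite("pics/h_side.png",b[:,:,::-1])
cv2.imwrite("pics/h1.png",np.hstack([cv2.resize(i,None,fx=5,fy=5,interpolation=cv2.INTER_CUBIC) for i in(a[165:245,335:405],b[200:280,305:390])])[:,:,::-1])
E
```

```text
t: 11.2
ee_pos: [538.4, 159.1, 212.9]
orientation: [-0.365, -3.117, 0.002]
ft_force: [0.3, 0.4, -1.6]
width: 14.2
t: 11.7
ee_pos: [555.9, -41.2, 212.4]
orientation: [-0.364, -3.12, -0.0]
ft_force: [1.4, -0.2, -1.3]
width: 13.4
t: 12.2
ee_pos: [568.5, -190.9, 212.3]
orientation: [-0.397, 3.116, -0.001]
ft_force: [0.4, -0.7, -1.4]
width: 14.2
t: 12.5
ee_pos: [565.4, -185.9, 148.7]
orientation: [0.396, -3.109, -0.006]
ft_force: [-1.2, 0.7, -2.0]
width: 14.1
t 12.5 box-frame tcp [ -2.6 -52.3 148.7] F [-1.2  0.7 -2. ] w 14.1 q [-0.34  0.48  1.74  0.    0.93 -2.16]
tool x,y in box frame (deg) [179.9, 89.9] tilt [-0.008  0.003 -1.   ]
to go, tool axes [-3.2 -2.7 46.2]
```

View pics/h1.png

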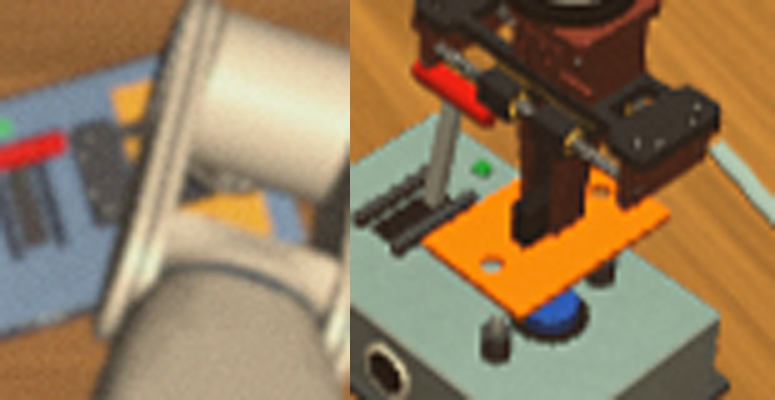

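The side crop shows the cover's holes at (492,264) and (601,190), a little above and in line with the pins at (497,320) and (606,265). I'll use this one camera for both, so its calibration error cancels.

```bash
cat > al.py <<'E'
from fit import *
o=get_obs(); M=R.from_rotvec(o["orientation"]).as_matrix(); print(o["t"],o["ee_pos"].round(1))
im=lambda x,y:((x-350+.5)/5-.5+305,(y+.5)/5-.5+200)
zc=o["ee_pos"][2]-12.5+6
H=[onz("side",im(*q),zc) for q in((492,264),(601,190))]
H2=[onz("side",S(*q)[1],104) for q in((422,366),(527,291))]
for n,h in(("holes",H),("pins",H2)):
    d=h[1]-h[0]; print(n,np.round(h,1).tolist(),"dist",np.linalg.norm(d).round(1),"yaw",np.arctan2(d[1],d[0]).round(3),"mid",(h[0]+h[1])[:2]/2)
print("TCP should be above seat; box-fit seat",w(P,(P[3],P[4],90)))
g=(H2[0]+H2[1]-H[0]-H[1])/2; g[2]=0
print("shift tool axes",(M.T@g).round(1))
E
python3 al.py
```

```text
12.6 [ 568.2 -186.9  152.5]
holes [[520.8, -200.2, 146.0], [607.9, -176.8, 146.0]] dist 90.3 yaw 0.262 mid [ 564.35663982 -188.53318898]
pins [[524.4, -202.8, 104.0], [610.9, -178.5, 104.0]] dist 89.8 yaw 0.275 mid [ 567.64688219 -190.64697378]
TCP should be above seat; box-fit seat [ 568.76654839 -187.53521988   90.        ]
shift tool axes [-2.7 -2.9 -0. ]
```

Hole and pin distances (90.3 and 89.8) match the 90 mm given, but the arm was still settling during that picture. I'll lower closer, let it settle and repeat once.

```bash

python3 -m jog '{"delta_rot":[[0,0,0],[0,0,0],[0,0,0],[0,0,0],[0,0,0]],"translation":[[-1,-2,12],[-1,-2,26],[-1,-2,26],[-1,-2,26],[-1,-2,26]],"hand":[-1,-1,-1,-1,-1]}'
python3 - <<'E'
from h import *
print(get_obs()["ee_pos"])
b=optics.get_image("side"); print(get_obs()["ee_pos"]); cv2.imwrite("pics/h2.png",cv2.resize(b[215:285,310:380],None,fx=8,fy=8,interpolation=cv2.INTER_CUBIC)[:,:,::-1])
E
```

```text
t: 13.1
ee_pos: [570.2, -189.4, 127.0]
orientation: [-0.398, 3.116, -0.0]
ft_force: [0.1, -0.2, -0.9]
width: 13.9
[ 570.1792284 -189.4313085  126.9931938]
[ 570.25936991 -189.43825178  127.11093203]
```

View pics/h2.png

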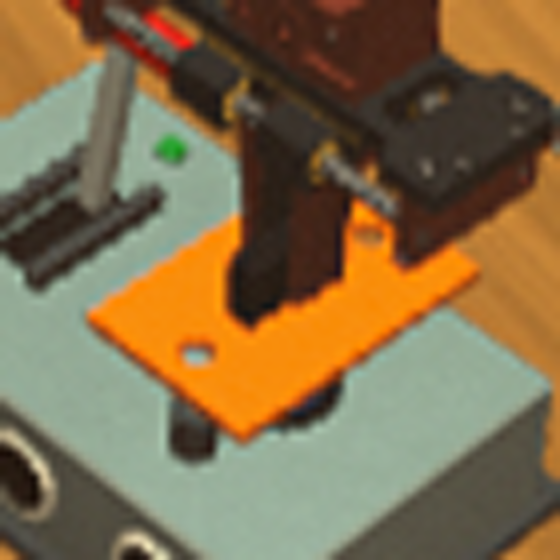

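The picture shows the front hole at (197,352) and the back hole at (370,234). The front support is visible below the plate at (193,430).

```bash
sed -i 's/im=lambda.*/im=lambda x,y:((x+.5)\/8-.5+310,(y+.5)\/8-.5+215)/; s/((492,264),(601,190))/((197,352),(370,234))/' al.py; python3 al.py; python3 st.py
```

```text
13.15 [ 570.3 -189.4  127.1]
holes [[524.8, -202.0, 120.6], [612.1, -179.0, 120.6]] dist 90.2 yaw 0.257 mid [ 568.43763635 -190.50094192]
pins [[524.4, -202.8, 104.0], [610.9, -178.5, 104.0]] dist 89.8 yaw 0.275 mid [ 567.64688219 -190.64697378]
TCP should be above seat; box-fit seat [ 568.76654839 -187.53521988   90.        ]
shift tool axes [ 0.8  0.1 -0. ]Traceback (most recent call last):
  File "st.py", line 2, in <module>
    from fit import *
  File "fit.py", line 14, in <module>
    r=least_squares(f,[440,-80,-.2,0,-60,20,60],loss="soft_l1",x_scale=[100,100,.1,50,50,50,50])
    return func(*args, **kwargs)
    result = trf(vector_fun.fun, vector_fun.jac, x0, f0, J0, lb, ub, ftol, xtol,
                 gtol, max_nfev, x_scale, loss_function, tr_solver,
                 tr_options.copy(), verbose, callback=callback_wrapped)
    return trf_no_bounds(
        fun, jac, x0, f0, J0, ftol, xtol, gtol, max_nfev, x_scale,
        loss_function, tr_solver, tr_options, verbose, callback=callback)
    J = jac(x)
    self._update_jac()
    ~~~~~~~~~~~~~~~~^^
    self.J = self.jac_wrapped
[... 728 characters left out ...]
                    ~~~~~~~~^^^^^^^^^^^^^^^^^^^^^^^^^^^^^^
    return np.atleast_1d(self.fun(x))
                         ~~~~~~~~^^^
    return self.f(x, *self.args, **self.kwargs)
           ~~~~~~^^^^^^^^^^^^^^^^^^^^^^^^^^^^^^
  File "fit.py", line 13, in f
    def f(p): return np.concatenate([proj(v[0],w(p,fn(p)))-v[1] for fn,v,k in obs])
                                     ~~~~^^^^^^^^^^^^^^^^^
  File "h.py", line 11, in proj
    K,T=cam(n); q=T[:3,:3].T@(np.asarray(p,float)-T[:3,3])*[1,-1,-1]; q=K@q; return q[:2]/q[2]
        ~~~^^^
  File "h.py", line 5, in cam
    c=optics.calibration(n); return c["intrinsics"],c["cam_to_world"]
ValueError: time passes only in moves, steps and waits
```

Alignment is within 1 mm. (The traceback came from an interface hiccup in a status script and had no effect on the arm.) I'll lower in stages and watch the force.

```bash

python3 -m jog '{"delta_rot":[[0,0,-0.01],[0,0,-0.01],[0,0,-0.01],[0,0,-0.01],[0,0,-0.01]],"translation":[[0.5,0,5],[0.5,0,8],[0.5,0,11],[0.5,0,14],[0.5,0,14]],"hand":[-1,-1,-1,-1,-1]}'
python3 -m jog '{"delta_rot":[[0,0,0],[0,0,0],[0,0,0],[0,0,0]],"translation":[[0,0,2],[0,0,4],[0,0,6],[0,0,6]],"hand":[-1,-1,-1,-1]}'
```

```text
t: 13.65
ee_pos: [569.1, -189.4, 112.1]
orientation: [0.414, -3.113, -0.001]
ft_force: [-0.3, -0.4, -1.1]
width: 13.7
t: 14.05
ee_pos: [569.2, -189.4, 106.3]
orientation: [0.414, -3.114, -0.0]
ft_force: [0.5, -0.1, -2.5]
width: 13.6
```

There is no force at underside z≈94, which is below the 104 mm pin tips, so both pins are in the holes. A few millimetres remain.

```bash

python3 -m jog '{"delta_rot":[[0,0,0],[0,0,0],[0,0,0],[0,0,0],[0,0,0]],"translation":[[0,0,1],[0,0,2],[0,0,3],[0,0,3.5],[0,0,3.5]],"hand":[-1,-1,-1,-1,-1]}'
```

```text
t: 14.55
ee_pos: [569.5, -189.5, 103.2]
orientation: [-0.414, 3.114, -0.0]
ft_force: [-0.6, -0.3, -0.9]
width: 13.8
```

```bash

python3 -m jog '{"delta_rot":[[0,0,0],[0,0,0],[0,0,0]],"translation":[[0,0,1],[0,0,2],[0,0,2]],"hand":[-1,-1,-1]}'
```

```text
t: 14.85
ee_pos: [569.6, -189.5, 103.1]
orientation: [-0.414, 3.114, -0.0]
ft_force: [-5.7, 1.4, 15.7]
width: 13.9
```

Firm contact at TCP 103.1 puts the underside at about 90, which is the seat height. I'll release, rise and check.

```bash

python3 -m jog '{"delta_rot":[[0,0,0],[0,0,0],[0,0,0],[0,0,0],[0,0,0]],"translation":[[0,0,-1.5],[0,0,-1.5],[0,0,-1.5],[0,0,-1.5],[0,0,-1.5]],"hand":[-0.3,0,0,0,0]}'
python3 -m jog '{"delta_rot":[[0,0,0],[0,0,0],[0,0,0],[0,0,0],[0,0,0]],"translation":[[0,0,-10],[0,0,-40],[0,0,-80],[0,0,-120],[0,0,-150]],"hand":[0,0,0,0,0]}'
python3 -m jog '{"delta_rot":[[0,0,0],[0,0,0],[0,0,0],[0,0,0],[0,0,0]],"translation":[[40,0,0],[85,0,0],[130,0,0],[175,0,0],[200,0,0]],"hand":[0,0,0,0,0]}'
python3 - <<'E'
from h import *
a=optics.get_image("top"); b=optics.get_image("side")
x=blobs(a,(0,180,100),(5,255,255),(300,160,400,250)); y=blobs(b,(0,180,100),(5,255,255),(260,180,360,290)); print([i[:2] for i in x],[i[:2] for i in y])
cv2.imwrite("pics/f1.png",np.hstack([cv2.resize(a[150:250,220:400],None,fx=2.2,fy=2.2,interpolation=cv2.INTER_CUBIC)[:220],cv2.resize(b[205:285,300:390],None,fx=4.4,fy=4.4,interpolation=cv2.INTER_CUBIC)[:220]])[:,:,::-1] if 0 else cv2.resize(b[200:290,290:390],None,fx=6,fy=6,interpolation=cv2.INTER_CUBIC)[:,:,::-1])
E
```

```text
t: 15.35
ee_pos: [569.4, -189.4, 102.4]
orientation: [0.414, -3.114, -0.0]
ft_force: [-0.4, 0.8, -0.3]
width: 43.6
t: 15.85
ee_pos: [570.1, -189.7, 256.0]
orientation: [-0.414, 3.112, -0.002]
ft_force: [0.0, 0.2, -1.1]
width: 43.8
t: 16.35
ee_pos: [373.5, -241.7, 253.1]
orientation: [0.413, -3.114, -0.0]
ft_force: [0.4, -1.0, 0.8]
width: 43.9
[(array([338.73, 195.29]), np.int32(55))] [(array([326.05, 217.65]), np.int32(95))]
```

View pics/f1.png

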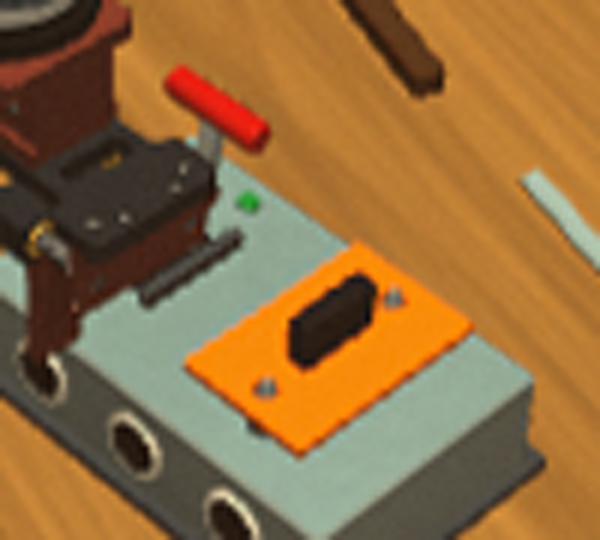

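The picture shows both pins through the cover's holes at (265,388) and (394,298), the plate flat, and the lever up at its first pixel position. I'm handing in.

```bash
python3 -c "
from workcell import ctrl
print(ctrl.close_job())"
```

```text
the job is handed in; nothing more can be done
None
```

The switch test is done and the cover plate is on its supports. I handed the job in at about 16.5 s.

- **Lever drop:** I pressed the button with shut fingers to about 7–8 mm. The lever fell, and I measured its bar at 114 mm high, as expected.
- **Lever lift:** I pushed the lever back past dead centre with under 1 N. It stays up by itself; in the last check its bar was within 0.4 px of where it started in both views.
- **Cover:** I lowered the large orange plate onto the pins with no side force until it met the supports at seat height (about 16 N). The last side picture shows both pins through the holes, the plate right way up and apparently flat, and the gripper well clear.

- **Estimates that differed:** the seat position from my first box fit was about 3 mm off what the side camera showed. I used the side camera, and the pins went in cleanly.
- **Script error:** one status script crashed with an interface error. It had no effect on the arm.
- **Not checked:** I did not re-measure the tools, cups and carving at the end. No force reading showed contact with any of them.

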